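Line up the condiment bottles by height

ROBOT

A 7-joint arm with a two-finger parallel gripper is mounted at the origin on a cart in front of the work surface, level with it; the furniture and walls round the work are solid. World frame = base frame: x ahead of the robot, y to its left, z up, the work surface at z = 0. Lengths are in m, angles in rad, forces in N, time in s.
With the tool pointing down it reaches from about 0.4 to 0.925 m from the base axis. Payload 5.6 kg.
Tool frame: the origin (TCP) lies at the very end of the fingers, on their centre line; the grasp point (between the pads) lies 19 mm behind it; z points along the fingers, y is the line along which they close (so a half turn about z gives the same grasp; the last joint's range is limited). The gripper opens to 85 mm and grips with 20 to 120 N. Pads are 22 mm wide; open, the fingers measure 114 mm over their backs; the gripper's body (76 mm by 85 mm) begins 54 mm behind the grasp point. The pads swing forward as they close: fully open they stand 13 mm farther back than shut.
Start: joints at [1.257, 0.468, -0.012, 1.603, 0.006, 1.071, -0.056], TCP at [0.174, -0.626, 0.231] pointing down, gripper open.
Joint ranges: [-2.53, 2.53], [-0.31, 2.02], [-1.57, 1.55], [0.28, 2.44], [-1.29, 4.43], [0.15, 1.84], [-2.92, 2.92]. Speed limits (rad/s): [2.57, 2.57, 3.14, 3.14, 3.14, 3.14, 3.14].

INTERFACE

Orientations are given as a unit quaternion [x, y, z, w].
In Python, from cell import bot gives the robot as it stands.
- The arm moves only by the tool drive_tool, never from a script. Its arguments are lists of equal length, an entry for each row: "linear": the shift along the tool's x, y, z in mm, a list of three; "angular": the turn, a rotation vector about the tool's x, y, z in degrees, a list of three; "hand": the opening, from -1 (shut) to 1 (fully open). In form: {"linear": [[dx, dy, dz], ...], "angular": [[rx, ry, rz], ...], "hand": [hand, ...]}. A call has 1 to 10 rows; each row shifts and turns the commanded pose from where the row before left it, along the tool's axes as they then stand; what a row does not reach is not made up. A row lasts 1/12 s, in which the tool goes at most 41.7 mm and 7.16 degrees, less where a joint would pass 70% of its speed; a pose out of reach is approached as far as the arm can. A call is refused whole if a number of a shift passes 41.7 or a number of a turn 7.16, either way. A call with a gripper value outside its range is refused whole. The fingers move at their own pace and stop on an object; "newtons" is the grip in N (left out, the last holds). Time passes only in rows, so rows that do not move let the fingers close. It gives the time, the measured TCP pose, the force, the opening and the grip force at its end, in the units of the state.
- bot.state(): the state, without advancing time (a new reading comes with each control period).
- bot.snapshot(name): name is "side" or "top" or "wrist"; returns the picture (480x640x3 uint8, red, green, blue); there is no depth.
- bot.camera_params(name): a dict with "camera_matrix" (3x3 intrinsics, pixels), "camera_from_world" (4x4, takes a point from world to camera coordinates); the wrist camera has in their place "tool_from_camera" (4x4, takes a point from camera to tool coordinates, whose origin is the TCP and whose axes are the flange's). Camera axes: x right, y up, looking along -z (the intrinsics and any distortion apply to the point x, -y, -z); pixel columns grow to the right and rows downward; lengths in m; the calibration is good to about 2 mm. A picture is of the moment at which its call begins: read the wrist's pose just before it. camera_params takes no time and is no camera call.
- bot.finish_job(): hands the job in; it is judged then, once.
The state is a dict: "time_s": time; "q": joint angles; "joint_vel": joint speeds; "joint_efforts": joint torques, N m; "ee_pos": TCP position; "tool_rot": TCP orientation; "contact_force": force on the tool from outside, world axes, zero at the start; "moment": the same for the moment, N m; "finger_gap": opening from 0.0 (shut) to 1.0 (fully open); "grasp_force": force on a finger pad.
Only numpy, scipy, OpenCV 4.12 (cv2) and the standard library are available. Lean on these libraries where they do the work, as an engineer would, in place of code of your own. Each camera call takes 0.05 s, during which the arm holds its last target. There are 200 camera calls.

TASK

Line the four loose containers (three bottles and a small jar) up on the condiment board in order of height, one upright in the middle of each cork pad: the tallest on the pad next to the tea carton, then shorter and shorter, the shortest on the pad next to the black-lidded jar. Leave the carton and the jar where they stand, knock nothing over, and let go of everything.

Things in the scene. Friction and masses are not known exactly. Their poses are not given: they have to be found in the camera images.
- dressing: the bright green bottle with a yellow cap and a pale label, tallest of the four containers in front of the board; round, body 62 mm across, 190 mm tall, 0.36 kg. It stands loose and upright on the worktop. Origin: centre of its underside, z up along its axis. The neck and cap can be held anywhere from 150 to 185 mm above the underside; 33 mm across. Round about its axis, so its yaw does not matter.
- chili: the dark red sauce bottle with a green cap, second tallest of the four; round, body 46 mm across, 156 mm tall, 0.2 kg. It stands loose and upright on the worktop. Origin: centre of its underside, z up along its axis. The neck and cap can be held anywhere from 115 to 150 mm above the underside; 24 mm across. Round about its axis, so its yaw does not matter.
- vanilla: the small dark brown bottle with a black cap, third tallest of the four; round, body 40 mm across, 102 mm tall, 0.11 kg. It stands loose and upright on the worktop. Origin: centre of its underside, z up along its axis. The neck and cap can be held anywhere from 68 to 98 mm above the underside; 24 mm across. Round about its axis, so its yaw does not matter.
- tablet_jar: the small straight jar with a white lid and a blue band, shortest of the four; round, body 43 mm across, 76 mm tall, 0.07 kg. It stands loose and upright on the worktop. Origin: centre of its underside, z up along its axis. It can be held round the body or lid anywhere from 40 to 70 mm above the underside; 42 mm across. Round about its axis, so its yaw does not matter.
- pad1: round cork pad at the left end (+y) as the robot sees it of the condiment board, fixed; 80 mm across. Origin: centre of its underside, 12 mm above the worktop; upper face 15 mm above the worktop. z up, y along the row towards the left end, x away from the robot. The pads look alike and lie in a straight row, 90 mm from centre to centre, pad1 to pad4 from left to right.
- pad2: round cork pad at the second place from the left of the condiment board, fixed; 80 mm across. Origin: centre of its underside, 12 mm above the worktop; upper face 15 mm above the worktop. The board is a fixed wooden slab 100 x 380 x 12 mm, turned with the row.
- pad3: round cork pad at the third place from the left of the condiment board, fixed; 80 mm across. Origin: centre of its underside, 12 mm above the worktop; upper face 15 mm above the worktop. Along the board's back edge, 45 mm behind the row of pad centres, runs a thin steel rail, top 32 mm above the worktop.
- pad4: round cork pad at the right end (-y) of the condiment board, fixed; 80 mm across. Origin: centre of its underside, 12 mm above the worktop; upper face 15 mm above the worktop. Axes as for pad1.
- tea_carton: small upright dark cardboard tea carton (a flat rectangular box), 36 mm thick (its x), 66 mm wide (its y), 102 mm tall, standing loose on the worktop just beyond one end of the board, in line with the row, its centre 95 mm from the centre of the end pad; it may be at the left or the right end. Origin: centre of its underside, z up. Leave it where it stands.
- black_lid_jar: squat clear jar with a black lid and grey-brown contents, 68 mm across, 100 mm tall, standing loose on the worktop just beyond the other end of the board, 95 mm from the centre of that end pad. Origin: centre of its underside, z up. Leave it where it stands.
Not all that is in view belongs to the job. Leave any purple look-alike of the chili alone. What is shaped like the tea_carton but pink is not meant.

How it is judged:
By the outcome, as a careful person would: the job done as asked, in the order asked, and still so for the second after the job is handed in, with the robot touching nothing.
It also fails if it takes over 93 s, if anything falls off the work surface, if the arm or the gripper's body presses on something with over 40 N, if the wrist force passes 120 N, or if a joint passes its speed limit or range.

## Working session

There is one attempt and no reset: what is moved stays moved. The work goes in short steps, Python scripts to look and compute and a tool call to move; the robot and the scene stay as the last step left them, time stands still between calls to the robot, and variables do not carry over. Pictures are saved under pics/ and viewed, at most 14 in all, crops included, and the job is handed in when it is done.

Besides the shell and the picture viewer there is one more tool, called after ">>>" by a JSON object that holds its "fn" and its "kwargs". drive_tool: Moves the arm, as the interface text tells. Its arguments: {"type":"object","properties":{"linear":{"type":"array","items":{"type":"array","items":{"type":"number"}}},"angular":{"type":"array","items":{"type":"array","items":{"type":"number"}}},"hand":{"type":"array","items":{"type":"number"}},"newtons":{"type":"number"}},"required":["linear","angular","hand"]}

```bash
mkdir -p pics
python3 - <<'E'
from cell import bot
import cv2,numpy as np
np.set_printoptions(precision=4,suppress=True)
for n in("side","top"):
    cv2.imwrite(f"pics/{n}0.png",bot.snapshot(n)[:,:,::-1]); print(bot.camera_params(n))
print(bot.camera_params("wrist")); s=bot.state(); print(s)
E
```

```text
{'camera_matrix': array([[590.611 ,   0.    , 319.8884],
       [  0.    , 590.611 , 242.4307],
       [  0.    ,   0.    ,   1.    ]]), 'camera_from_world': array([[ 0.9485,  0.3166,  0.0129, -0.4942],
       [-0.2513,  0.7267,  0.6394,  0.1943],
       [ 0.1931, -0.6097,  0.7688, -1.3624],
       [ 0.    ,  0.    ,  0.    ,  1.    ]])}
{'camera_matrix': array([[489.1335,   0.    , 326.311 ],
       [  0.    , 489.1335, 231.4301],
       [  0.    ,   0.    ,   1.    ]]), 'camera_from_world': array([[ 0.0055, -0.9997,  0.0229, -0.1167],
       [ 0.9841,  0.0095,  0.1772, -0.5462],
       [-0.1773,  0.0216,  0.9839, -0.8554],
       [ 0.    ,  0.    ,  0.    ,  1.    ]])}
{'camera_matrix': array([[431.3545,   0.    , 322.6948],
       [  0.    , 431.3545, 242.0107],
       [  0.    ,   0.    ,   1.    ]]), 'tool_from_camera': array([[-0.0003,  0.963 ,  0.2696,  0.0678],
       [ 1.    ,  0.0004, -0.0003, -0.0001],
       [-0.0004,  0.2696, -0.963 , -0.143 ],
       [ 0.    ,  0.    ,  0.    ,  1.    ]])}
{'time_s': 0.1, 'q': array([ 1.257 ,  0.4683, -0.0116,  1.6036,  0.006 ,  1.0714, -0.0563]), 'joint_vel': array([ 0.0004, -0.0015,  0.0002, -0.0011, -0.0007,  0.0005, -0.0004]), 'joint_efforts': array([  0.0008, -53.3515,   0.0214, -25.1962,   0.0115,   0.0043,
         0.    ]), 'ee_pos': array([ 0.1737, -0.6258,  0.2304]), 'tool_rot': array([ 0.9909,  0.1349, -0.0002, -0.0008]), 'contact_force': array([-0.0679,  0.1057,  0.2009]), 'moment': array([-0.0145, -0.0203,  0.0138]), 'grasp_force': 0.0, 'finger_gap': 1.0018282956420002}
```

View pics/side0.png

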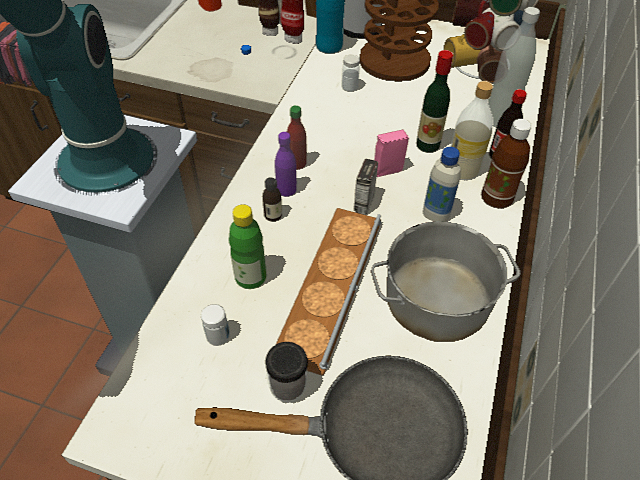

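View pics/top0.png

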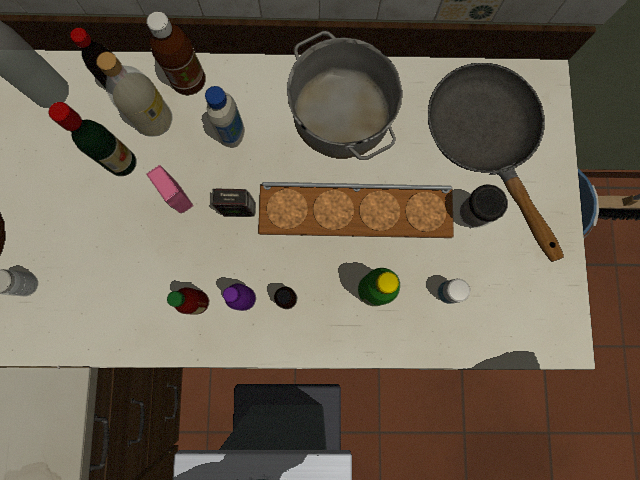

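The side view shows the carton at the +y end of the board and the black-lidded jar at the −y end. In the top view the pads are at (287,208), (334,209), (380,210) and (427,211). The caps are dressing (388,283), chili (176,299), vanilla (286,297) and tablet jar (457,290).

```bash
cat > h.py <<'E'
from cell import bot
import cv2,numpy as np
from scipy.spatial.transform import Rotation as R
np.set_printoptions(precision=4,suppress=True)
F=np.diag([1,-1,-1.])
def cam(n,s=None):
    p=bot.camera_params(n);K=p["camera_matrix"]
    if n=="wrist":
        s=s or bot.state();T=np.eye(4);T[:3,:3]=R.from_quat(s["tool_rot"]).as_matrix();T[:3,3]=s["ee_pos"]
        M=np.linalg.inv(T@p["tool_from_camera"])
    else: M=p["camera_from_world"]
    return K,M
def proj(c,P):
    K,M=c;q=(M[:3,:3]@np.atleast_2d(P).T).T+M[:3,3];q=q@F@K.T;return q[:,:2]/q[:,2:]
def back(c,uv,z):
    K,M=c;d=M[:3,:3].T@F@np.linalg.inv(K)@[*uv,1];o=-M[:3,:3].T@M[:3,3];return o+d*(z-o[2])/d[2]
def ring(im,c,x,y,z,r,sc,o):
    a=np.linspace(0,2*np.pi,40);P=np.c_[x+r*np.cos(a),y+r*np.sin(a),0*a+z]
    cv2.polylines(im,[np.int32((proj(c,P)-o)*sc)],True,(255,0,255),1)
E
python3 - <<'E'
from h import *
t=cam("top");s=cam("side")
O=dict(dressing=(388,283,242,211,.19,.0165,.031),chili=(176,299,295,110,.156,.012,.023),vanilla=(286,297,269,182,.102,.012,.02),tablet=(457,290,214,312,.076,.021,.0215))
pads=[back(t,p,.015) for p in[(287.5,208),(334,209),(380.5,210),(427,211)]];print("pads",np.array(pads))
it=cv2.imread("pics/top0.png");isd=cv2.imread("pics/side0.png")
A=cv2.resize(it[180:320,160:480],None,fx=2.5,fy=2.5,interpolation=2)
B=cv2.resize(isd[100:380,180:390],None,fx=2.8,fy=2.8,interpolation=2)
for k,(u,v,a,b,z,rc,rb) in O.items():
    p=back(t,(u,v),z);q=back(s,(a,b),z);print(k,p,q)
    m=(p+q)/2
    for im,c,sc,o in((A,t,2.5,(160,180)),(B,s,2.8,(180,100))):
        ring(im,c,m[0],m[1],z,rc,sc,o);ring(im,c,m[0],m[1],0,rb,sc,o)
for p in pads:
    ring(A,t,p[0],p[1],.015,.04,2.5,(160,180));ring(B,s,p[0],p[1],.015,.04,2.8,(180,100))
W=np.zeros((600,800,3),np.uint8);W[:350]=A;cv2.imwrite("pics/a.png",A);cv2.imwrite("pics/b.png",B[:600])
E
```

```text
pads [[ 0.5988 -0.0379  0.015 ]
 [ 0.5978 -0.1281  0.015 ]
 [ 0.5968 -0.2186  0.015 ]
 [ 0.5957 -0.3094  0.015 ]]
dressing [ 0.4423 -0.2048  0.19  ] [ 0.4477 -0.2063  0.19  ]
chili [0.4172 0.1268 0.156 ] [0.423  0.1229 0.156 ]
vanilla [ 0.4239 -0.0436  0.102 ] [ 0.4276 -0.0439  0.102 ]
tablet [ 0.4393 -0.3441  0.076 ] [ 0.4443 -0.3441  0.076 ]
```

View pics/a.png

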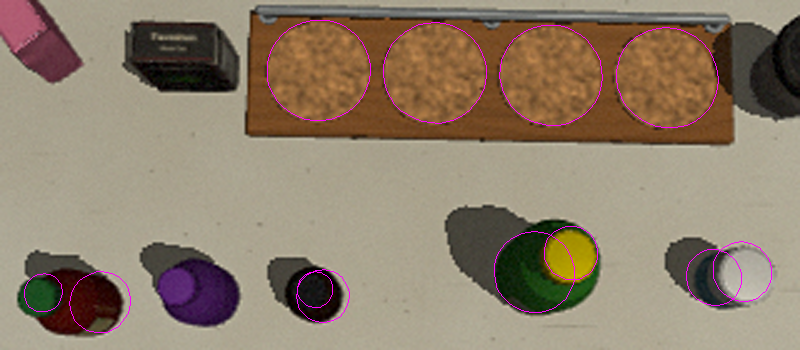

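View pics/b.png

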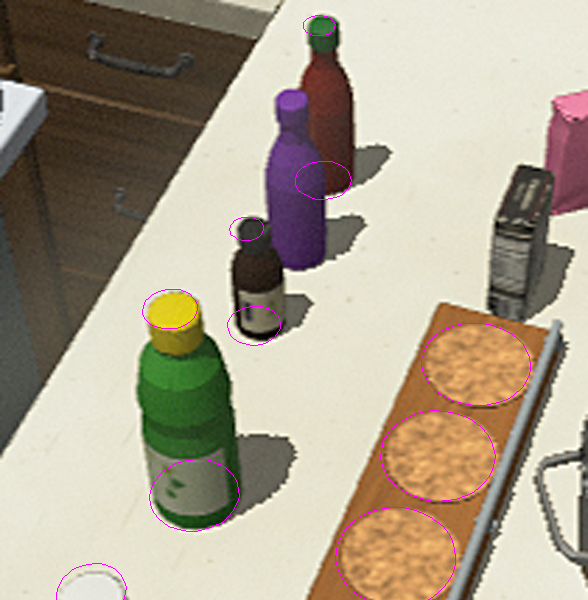

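Overlay: the pad rings fit both views, so the pads are at x≈0.597 and y=−0.038, −0.128, −0.219, −0.309. The caps agree to a few mm. I'll turn the tool so the fingers close along world x (tool x = world +y), which keeps them away from neighbours.

>>> {"fn": "drive_tool", "kwargs": {"linear": [[0,0,0],[0,0,0],[0,0,0],[0,0,0],[0,0,0],[0,0,0],[0,0,0],[0,0,0],[0,0,0],[0,0,0]], "angular": [[0,0,-7],[0,0,-7],[0,0,-7],[0,0,-7],[0,0,-7],[0,0,-7],[0,0,-7],[0,0,-7],[0,0,-7],[0,0,-7]], "hand": [1,1,1,1,1,1,1,1,1,1], "newtons": 30}}

```text
time_s: 0.93
ee_pos: [0.1737, -0.626, 0.2307]
tool_rot: [0.732, 0.681, 0.0, -0.001]
contact_force: [0.3, -0.0, 0.6]
finger_gap: 1.002
grasp_force: 0.0
```

>>> {"fn": "drive_tool", "kwargs": {"linear": [[0,0,0],[30,26,0],[30,26,0],[30,26,0],[30,26,0],[30,26,0],[30,26,0],[30,26,0],[30,26,0],[0,0,0]], "angular": [[0,0,-4.5],[0,0,0],[0,0,0],[0,0,0],[0,0,0],[0,0,0],[0,0,0],[0,0,0],[0,0,0],[0,0,0]], "hand": [1,1,1,1,1,1,1,1,1,1]}}

```text
time_s: 1.77
ee_pos: [0.3879, -0.3784, 0.2316]
tool_rot: [0.703, 0.712, 0.002, -0.0]
contact_force: [0.5, 1.0, -0.2]
finger_gap: 1.001
grasp_force: 0.0
```

```bash
cat > look.py <<'E'
from h import *
import sys
# args: name, then label,x,y,z,r rings
s=bot.state();im=bot.snapshot("wrist")[:,:,::-1].copy();c=cam("wrist",s)
for a in sys.argv[2:]:
    x,y,z,r=map(float,a.split(","));ring(im,c,x,y,z,r,1,(0,0))
cv2.imwrite(f"pics/{sys.argv[1]}.png",im);print(s["time_s"],s["ee_pos"],R.from_quat(s["tool_rot"]).as_matrix().round(3).tolist())
np.save(f"pics/{sys.argv[1]}.npy",dict(K=c[0],M=c[1]),allow_pickle=True)
E
python3 look.py w1 .442,-.345,.076,.021 .442,-.345,0,.0215 .596,-.309,.015,.04 .445,-.206,.19,.0165
```

```text
1.7667 [ 0.3879 -0.3784  0.2316] [[-0.013, 1.0, 0.003], [1.0, 0.013, 0.003], [0.003, 0.003, -1.0]]
```

View pics/w1.png

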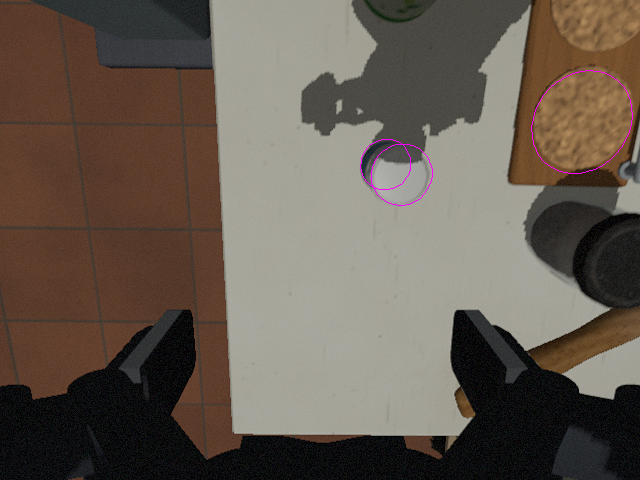

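The predicted rings sit on the jar lid at (402,174) and on pad4 at (583,121) to within about 1 mm. Going in for the tablet jar.

>>> {"fn": "drive_tool", "kwargs": {"linear": [[17,27,0],[17,27,0],[0,0,35],[0,0,40],[0,0,40],[0,0,40],[0,0,25],[0,0,14],[0,0,0],[0,0,0]], "angular": [[0,0,0.7],[0,0,0],[0,0,0],[0,0,0],[0,0,0],[0,0,0],[0,0,0],[0,0,0],[0,0,0],[0,0,0]], "hand": [1,1,1,1,1,1,1,1,1,1]}}

```text
time_s: 2.65
ee_pos: [0.435, -0.3531, 0.0365]
tool_rot: [0.712, 0.702, -0.0, -0.001]
contact_force: [-0.4, 0.2, 0.8]
finger_gap: 0.999
grasp_force: 0.0
```

>>> {"fn": "drive_tool", "kwargs": {"linear": [[0,0,0],[0,0,0],[0,0,0],[0,0,0],[0,0,0],[0,0,0],[0,0,0],[0,0,0],[0,0,0],[0,0,0]], "angular": [[0,0,0],[0,0,0],[0,0,0],[0,0,0],[0,0,0],[0,0,0],[0,0,0],[0,0,0],[0,0,0],[0,0,0]], "hand": [-0.2,-0.5,-1,-1,-1,-1,-1,-1,-1,-1]}}

```text
time_s: 3.48
ee_pos: [0.4369, -0.3534, 0.0388]
tool_rot: [0.711, 0.703, -0.0, 0.001]
contact_force: [-1.0, -0.0, 6.8]
finger_gap: 0.473
grasp_force: 29.8
```

The jar is gripped 8 mm off the pad centre in y, so I'll open, shift and regrip.

>>> {"fn": "drive_tool", "kwargs": {"linear": [[0,0,0],[0,0,0],[0,0,0],[0,0,0],[8,5,0],[0,0,0],[0,0,0],[0,0,0],[0,0,0],[0,0,0]], "angular": [[0,0,0],[0,0,0],[0,0,0],[0,0,0],[0,0,0],[0,0,0],[0,0,0],[0,0,0],[0,0,0],[0,0,0]], "hand": [0.7,0.7,0.7,0.7,0.7,0.7,-1,-1,-1,-1]}}

```text
time_s: 4.32
ee_pos: [0.441, -0.3447, 0.0374]
tool_rot: [0.711, 0.703, -0.0, -0.0]
contact_force: [-1.3, 0.7, 2.8]
finger_gap: 0.48
grasp_force: 30.4
```

>>> {"fn": "drive_tool", "kwargs": {"linear": [[0,0,0],[0,0,0],[0,0,0],[0,0,-20],[0,0,-25],[0,0,0]], "angular": [[0,0,0],[0,0,0],[0,0,0],[0,0,0],[0,0,0],[0,0,0]], "hand": [-1,-1,-1,-1,-1,-1]}}

```text
time_s: 4.82
ee_pos: [0.4434, -0.3461, 0.0858]
tool_rot: [0.711, 0.703, 0.0, 0.003]
contact_force: [1.2, 0.3, -0.1]
finger_gap: 0.48
grasp_force: 30.6
```

Run:
```python
from h import *
s=bot.state();print(s["ee_pos"],R.from_quat(s["tool_rot"]).as_matrix(),s["q"],s["finger_gap"])
b=bot.snapshot("side")[:,:,::-1].copy();t=bot.snapshot("top")[:,:,::-1]
A=cv2.resize(b[180:400,150:350],None,fx=2,fy=2);B=cv2.resize(t[150:350,380:580],None,fx=2,fy=2)
W=np.zeros((440,800,3),np.uint8);W[:,:400]=A;W[:400,400:]=B;cv2.imwrite("pics/c.png",W)
```

```text
[ 0.4434 -0.3461  0.0858] [[ 0.012   0.9999  0.0052]
 [ 0.9999 -0.012  -0.0039]
 [-0.0038  0.0052 -1.    ]] [ 0.893   0.5483 -0.3694  1.9094  0.2872  0.7286  0.3461] 0.48012731763670424
```

View pics/c.png

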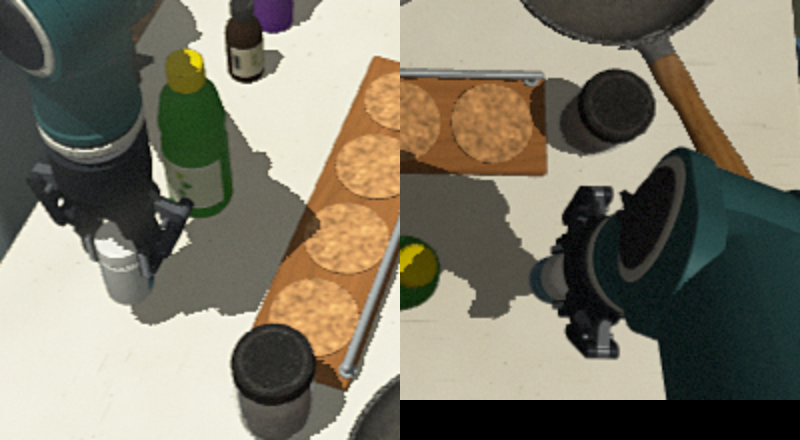

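Jar lifted upright. Moving it to pad4.

>>> {"fn": "drive_tool", "kwargs": {"linear": [[0,10,0],[5,20,0],[7,25,0],[7,25,0],[7,25,0],[7,25,0],[5,15,0],[1,8,0],[0,0,0],[0,0,0]], "angular": [[0,0,-0.7],[0,0,0],[0,0,0],[0,0,0],[0,0,0],[0,0,0],[0,0,0],[0,0,0],[0,0,0],[0,0,0]], "hand": [-1,-1,-1,-1,-1,-1,-1,-1,-1,-1]}}

```text
time_s: 5.75
ee_pos: [0.5932, -0.3057, 0.0809]
tool_rot: [0.707, 0.707, -0.001, -0.001]
contact_force: [-0.4, -0.4, -0.6]
finger_gap: 0.48
grasp_force: 30.6
```

>>> {"fn": "drive_tool", "kwargs": {"linear": [[-3.5,3.5,0],[0,0,10],[0,0,10],[0,0,5],[0,0,0],[0,0,0]], "angular": [[0,0,0],[0,0,0],[0,0,0],[0,0,0],[0,0,0],[0,0,0]], "hand": [-1,-1,-1,-1,-1,-1]}}

```text
time_s: 6.25
ee_pos: [0.5969, -0.3091, 0.0564]
tool_rot: [0.707, 0.707, -0.0, -0.001]
contact_force: [0.3, 0.1, -1.7]
finger_gap: 0.481
grasp_force: 30.6
```

>>> {"fn": "drive_tool", "kwargs": {"linear": [[0,0,2],[0,0,2],[0,0,0],[0,0,0]], "angular": [[0,0,0],[0,0,0],[0,0,0],[0,0,0]], "hand": [-1,-1,-1,-1]}}

```text
time_s: 6.58
ee_pos: [0.5976, -0.3093, 0.0534]
tool_rot: [0.707, 0.707, -0.0, 0.0]
contact_force: [0.1, 0.1, -0.3]
finger_gap: 0.479
grasp_force: 30.6
```

>>> {"fn": "drive_tool", "kwargs": {"linear": [[0,0,0],[0,0,0],[0,0,0],[0,0,0],[0,0,-20],[0,0,-35],[0,0,-40],[0,0,-40],[0,0,-35],[0,0,-5]], "angular": [[0,0,0],[0,0,0],[0,0,0],[0,0,0],[0,0,0],[0,0,0],[0,0,0],[0,0,0],[0,0,0],[0,0,0]], "hand": [0.3,0.5,0.5,0.5,0.5,0.5,0.5,0.5,0.7,1]}}

```text
time_s: 7.42
ee_pos: [0.6011, -0.3103, 0.2366]
tool_rot: [0.707, 0.707, 0.002, 0.006]
contact_force: [1.0, -0.5, -0.7]
finger_gap: 0.965
grasp_force: 0.0
```

>>> {"fn": "drive_tool", "kwargs": {"linear": [[5,-10,0],[10,-20,-5],[13,-20,0],[15,-20,0],[15,-20,0],[15,-20,0],[15,-20,0],[10,-15,0],[5,-7,0],[0,0,0]], "angular": [[0,0,0],[0,0,0],[0,0,0],[0,0,0],[0,0,0],[0,0,0],[0,0,0],[0,0,0],[0,0,0],[0,0,0]], "hand": [1,1,1,1,1,1,1,1,1,1]}}

```text
time_s: 8.25
ee_pos: [0.4446, -0.2056, 0.2336]
tool_rot: [0.707, 0.707, -0.0, 0.0]
contact_force: [-0.3, -0.8, -0.2]
finger_gap: 0.999
grasp_force: 0.0
```

```bash
python3 look.py w2 .445,-.206,.19,.0165 .596,-.309,.091,.021 .4265,-.044,.102,.012 .42,.125,.156,.012
```

```text
8.25 [ 0.4446 -0.2056  0.2336] [[-0.001, 1.0, -0.0], [1.0, 0.001, -0.001], [-0.001, -0.0, -1.0]]
```

View pics/w2.png

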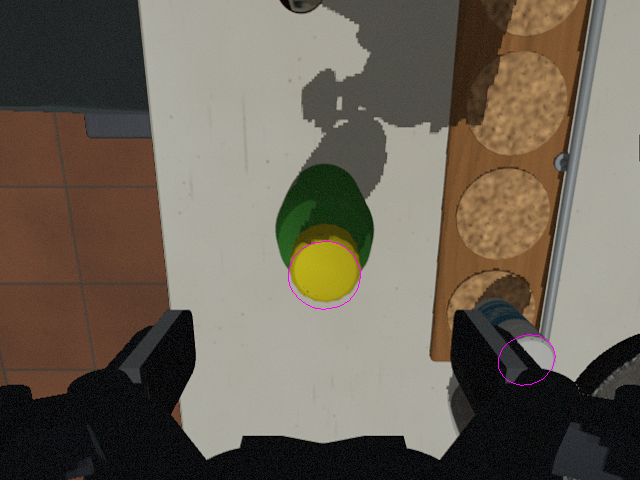

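The cap at (324,271) is within 2 mm of the prediction, and the tablet jar stands on pad4. Descending.

>>> {"fn": "drive_tool", "kwargs": {"linear": [[1,0,10],[0,0,20],[0,0,25],[0,0,20],[0,0,12],[0,0,0],[0,0,0],[0,0,0],[0,0,0],[0,0,0]], "angular": [[0,0,0],[0,0,0],[0,0,0],[0,0,0],[0,0,0],[0,0,0],[0,0,0],[0,0,0],[0,0,0],[0,0,0]], "hand": [1,1,1,1,1,1,0.3,-0.3,-0.6,-1], "newtons": 45}}

```text
time_s: 9.13
ee_pos: [0.4463, -0.2056, 0.1471]
tool_rot: [0.707, 0.707, 0.0, 0.001]
contact_force: [-0.1, -0.1, -0.1]
finger_gap: 0.454
grasp_force: 0.0
```

>>> {"fn": "drive_tool", "kwargs": {"linear": [[0,0,0],[0,0,0],[0,0,0],[0,0,0],[0,0,0],[0,0,0],[0,0,0]], "angular": [[0,0,0],[0,0,0],[0,0,0],[0,0,0],[0,0,0],[0,0,0],[0,0,0]], "hand": [-1,-1,-1,-1,-1,-1,-1]}}

```text
time_s: 9.72
ee_pos: [0.446, -0.2056, 0.1472]
tool_rot: [0.707, 0.707, 0.0, 0.001]
contact_force: [-1.0, -0.4, 6.7]
finger_gap: 0.376
grasp_force: 44.6
```

>>> {"fn": "drive_tool", "kwargs": {"linear": [[0,0,-10],[0,0,-20],[0,0,-15],[5,5,0],[10,10,0],[18,16,0],[20,18,0],[22,20,0],[22,20,0],[22,20,0]], "angular": [[0,0,0],[0,0,0],[0,0,0],[0,0,0],[0,0,0],[0,0,0],[0,0,0],[0,0,0],[0,0,0],[0,0,0]], "hand": [-1,-1,-1,-1,-1,-1,-1,-1,-1,-1]}}

```text
time_s: 10.55
ee_pos: [0.5549, -0.0847, 0.1903]
tool_rot: [0.707, 0.707, -0.0, -0.001]
contact_force: [-0.1, -0.4, -2.0]
finger_gap: 0.375
grasp_force: 45.3
```

>>> {"fn": "drive_tool", "kwargs": {"linear": [[20,18,0],[15,13,0],[8,8,0],[4,5,0],[0,0,0],[0,0,0],[0,0,0]], "angular": [[0,0,0],[0,0,0],[0,0,0],[0,0,0],[0,0,0],[0,0,0],[0,0,0]], "hand": [-1,-1,-1,-1,-1,-1,-1]}}

```text
time_s: 11.13
ee_pos: [0.5977, -0.041, 0.1909]
tool_rot: [0.708, 0.706, -0.001, -0.0]
contact_force: [0.2, -0.9, -2.8]
finger_gap: 0.374
grasp_force: 45.3
```

>>> {"fn": "drive_tool", "kwargs": {"linear": [[2,1,5],[0,0,10],[0,0,8],[0,0,3],[0,0,2],[0,0,1],[0,0,0],[0,0,0]], "angular": [[0,0,0],[0,0,0],[0,0,0],[0,0,0],[0,0,0],[0,0,0],[0,0,0],[0,0,0]], "hand": [-1,-1,-1,-1,-1,-1,-1,-1]}}

```text
time_s: 11.8
ee_pos: [0.5998, -0.0372, 0.1623]
tool_rot: [0.707, 0.707, 0.0, 0.0]
contact_force: [-0.0, 0.3, -2.1]
finger_gap: 0.372
grasp_force: 45.3
```

>>> {"fn": "drive_tool", "kwargs": {"linear": [[0,0,1.5],[0,0,0],[0,0,0]], "angular": [[0,0,0],[0,0,0],[0,0,0]], "hand": [-1,-1,-1]}}

```text
time_s: 12.05
ee_pos: [0.6001, -0.0371, 0.1622]
tool_rot: [0.707, 0.707, 0.0, 0.001]
contact_force: [-3.1, 0.5, 7.2]
finger_gap: 0.378
grasp_force: 46.5
```

>>> {"fn": "drive_tool", "kwargs": {"linear": [[0,0,0],[0,0,0],[0,0,0],[0,0,0],[0,0,-15],[0,0,-30],[0,0,-30],[0,-10,-10],[0,-25,0],[0,-30,0]], "angular": [[0,0,0],[0,0,0],[0,0,0],[0,0,0],[0,0,0],[0,0,0],[0,0,0],[0,0,0],[0,0,0],[0,0,0]], "hand": [0,0.3,0.3,0.3,0.3,0.3,0.3,0.3,0.3,1], "newtons": 30}}

```text
time_s: 12.88
ee_pos: [0.5354, -0.037, 0.2465]
tool_rot: [0.707, 0.707, 0.001, 0.001]
contact_force: [-1.7, -0.7, -0.1]
finger_gap: 0.77
grasp_force: 0.0
```

>>> {"fn": "drive_tool", "kwargs": {"linear": [[-1,-30,10],[-1,-30,20],[-2,-25,25],[-2,-15,15],[0,-8,0],[0,0,0],[0,0,0]], "angular": [[0,0,0],[0,0,0],[0,0,0],[0,0,0],[0,0,0],[0,0,0],[0,0,0]], "hand": [1,1,1,1,1,1,1]}}

```text
time_s: 13.47
ee_pos: [0.4282, -0.0432, 0.177]
tool_rot: [0.707, 0.707, 0.001, 0.001]
contact_force: [0.9, 0.3, 0.1]
finger_gap: 1.001
grasp_force: 0.0
```

```bash
python3 look.py w3 .4265,-.044,.102,.012 .42,.125,.156,.012 .5988,-.0379,.205,.0165
```

```text
13.4667 [ 0.4282 -0.0432  0.177 ] [[-0.0, 1.0, 0.003], [1.0, 0.0, -0.0], [-0.0, 0.003, -1.0]]
```

View pics/w3.png

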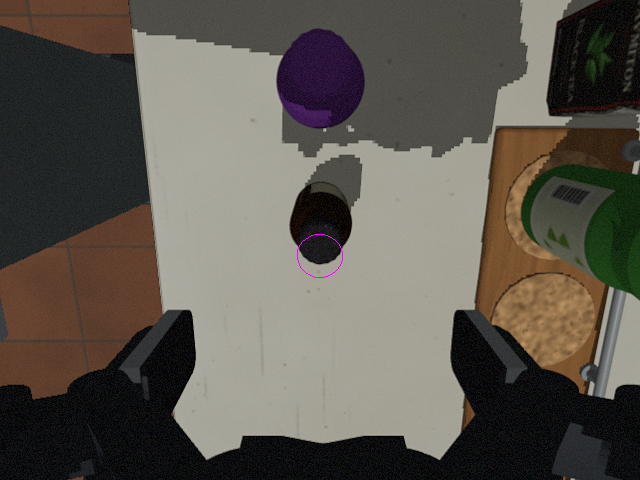

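The vanilla cap centre is at (321,242) and the ring at (320,256), so vanilla is about 7 mm further in +y, near (0.427,−0.037). I'll correct for that and descend.

>>> {"fn": "drive_tool", "kwargs": {"linear": [[3,0,15],[3,0,25],[0,0,25],[0,0,20],[0,0,12],[0,0,8],[0,0,5],[0,0,3],[0,0,0],[0,0,0]], "angular": [[0,0,0],[0,0,0],[0,0,0],[0,0,0],[0,0,0],[0,0,0],[0,0,0],[0,0,0],[0,0,0],[0,0,0]], "hand": [1,1,1,1,1,1,1,1,1,1]}}

```text
time_s: 14.35
ee_pos: [0.4273, -0.0373, 0.0633]
tool_rot: [0.707, 0.707, 0.0, 0.001]
contact_force: [0.2, 0.4, 0.7]
finger_gap: 1.001
grasp_force: 0.0
```

>>> {"fn": "drive_tool", "kwargs": {"linear": [[0,0,0],[0,0,0],[0,0,0],[0,0,0],[0,0,0],[0,0,0],[0,0,0],[0,0,0],[0,0,0],[0,0,0]], "angular": [[0,0,0],[0,0,0],[0,0,0],[0,0,0],[0,0,0],[0,0,0],[0,0,0],[0,0,0],[0,0,0],[0,0,0]], "hand": [0.3,-0.3,-0.6,-0.8,-1,-1,-1,-1,-1,-1]}}

```text
time_s: 15.18
ee_pos: [0.4267, -0.0373, 0.063]
tool_rot: [0.707, 0.707, 0.0, 0.0]
contact_force: [0.1, -0.4, 6.0]
finger_gap: 0.275
grasp_force: 29.6
```

>>> {"fn": "drive_tool", "kwargs": {"linear": [[0,0,-15],[0,0,-20],[0,0,-10],[-5,5,0],[-12,12,0],[-18,18,0],[-22,20,0],[-24,22,0],[-24,22,0],[-24,22,0]], "angular": [[0,0,0],[0,0,0],[0,0,0],[0,0,0],[0,0,0],[0,0,0],[0,0,0],[0,0,0],[0,0,0],[0,0,0]], "hand": [-1,-1,-1,-1,-1,-1,-1,-1,-1,-1]}}

```text
time_s: 16.02
ee_pos: [0.5479, -0.1682, 0.1063]
tool_rot: [0.707, 0.707, -0.001, -0.0]
contact_force: [-0.2, 0.2, -0.8]
finger_gap: 0.269
grasp_force: 29.7
```

>>> {"fn": "drive_tool", "kwargs": {"linear": [[-22,20,0],[-16,15,0],[-9,9,0],[-5,5,0],[0,0,0],[0,0,0],[0,0,0]], "angular": [[0,0,0],[0,0,0],[0,0,0],[0,0,0],[0,0,0],[0,0,0],[0,0,0]], "hand": [-1,-1,-1,-1,-1,-1,-1]}}

```text
time_s: 16.6
ee_pos: [0.5957, -0.217, 0.1072]
tool_rot: [0.707, 0.708, -0.0, -0.001]
contact_force: [-1.0, -0.3, -0.8]
finger_gap: 0.27
grasp_force: 29.8
```

Final z is about 0.078, so 29 mm down.

>>> {"fn": "drive_tool", "kwargs": {"linear": [[-1.5,1,5],[0,0,10],[0,0,8],[0,0,3],[0,0,2],[0,0,1],[0,0,1],[0,0,0],[0,0,0]], "angular": [[0,0,0],[0,0,0],[0,0,0],[0,0,0],[0,0,0],[0,0,0],[0,0,0],[0,0,0],[0,0,0]], "hand": [-1,-1,-1,-1,-1,-1,-1,-1,-1]}}

```text
time_s: 17.35
ee_pos: [0.5979, -0.2198, 0.0781]
tool_rot: [0.707, 0.707, 0.0, 0.0]
contact_force: [-0.9, 0.1, 0.6]
finger_gap: 0.277
grasp_force: 29.8
```

>>> {"fn": "drive_tool", "kwargs": {"linear": [[0,0,0.5],[0,0,0],[0,0,0],[0,0,0],[0,0,-15],[0,0,-30],[0,0,-35],[0,-10,-35],[0,-20,-30],[5,-30,-15]], "angular": [[0,0,0],[0,0,0],[0,0,0],[0,0,0],[0,0,0],[0,0,0],[0,0,0],[0,0,0],[0,0,0],[0,0,0]], "hand": [-0.1,0.2,0.2,0.2,0.2,0.2,0.2,0.2,0.2,0.5]}}

```text
time_s: 18.18
ee_pos: [0.5403, -0.2155, 0.2413]
tool_rot: [0.707, 0.707, 0.002, 0.003]
contact_force: [0.5, -0.6, 0.8]
finger_gap: 0.726
grasp_force: 0.0
```

>>> {"fn": "drive_tool", "kwargs": {"linear": [[15,-25,0],[25,-25,0],[32,-20,0],[34,-10,0],[34,-10,0],[34,-10,0],[34,-10,0],[34,-5,0],[34,-2,0],[30,0,0]], "angular": [[0,0,0],[0,0,0],[0,0,0],[0,0,0],[0,0,0],[0,0,0],[0,0,0],[0,0,0],[0,0,0],[0,0,0]], "hand": [1,1,1,1,1,1,1,1,1,1]}}

```text
time_s: 19.02
ee_pos: [0.4197, 0.0932, 0.2378]
tool_rot: [0.707, 0.708, 0.0, 0.001]
contact_force: [0.6, -1.2, 0.3]
finger_gap: 0.996
grasp_force: 0.0
```

>>> {"fn": "drive_tool", "kwargs": {"linear": [[20,0,0],[10,0,0],[3,0,0],[0,0,0],[0,0,0]], "angular": [[0,0,0],[0,0,0],[0,0,0],[0,0,0],[0,0,0]], "hand": [1,1,1,1,1]}}

```text
time_s: 19.43
ee_pos: [0.4205, 0.1234, 0.2372]
tool_rot: [0.707, 0.707, -0.0, 0.0]
contact_force: [-0.1, 0.0, -0.4]
finger_gap: 1.001
grasp_force: 0.0
```

```bash
python3 look.py w4 .42,.125,.156,.012
```

```text
19.4333 [0.4205 0.1234 0.2372] [[0.0, 1.0, -0.0], [1.0, -0.0, -0.001], [-0.001, -0.0, -1.0]]
```

View pics/w4.png

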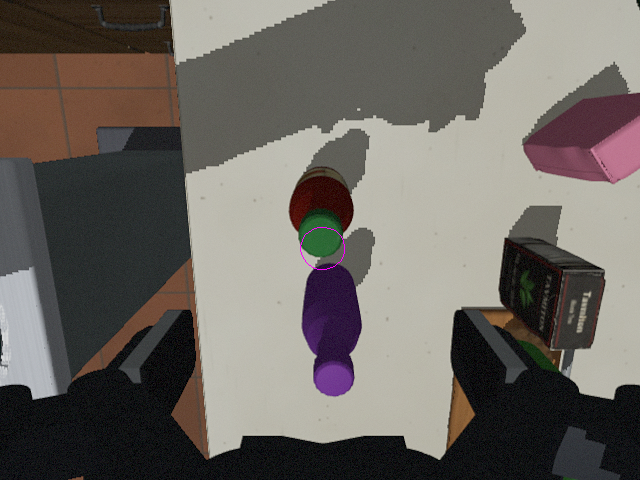

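The chili cap is at (321,235) against the ring at (323,248), which puts chili at about (0.419, 0.132). The purple bottle is about 76 mm away, so there is room.

>>> {"fn": "drive_tool", "kwargs": {"linear": [[4,-1,10],[4.5,0,20],[0,0,25],[0,0,25],[0,0,20],[0,0,12],[0,0,8],[0,0,5],[0,0,0],[0,0,0]], "angular": [[0,0,0],[0,0,0],[0,0,0],[0,0,0],[0,0,0],[0,0,0],[0,0,0],[0,0,0],[0,0,0],[0,0,0]], "hand": [1,1,1,1,1,1,1,1,1,1], "newtons": 35}}

```text
time_s: 20.32
ee_pos: [0.4198, 0.1327, 0.1125]
tool_rot: [0.707, 0.707, 0.0, 0.0]
contact_force: [-0.1, -0.7, 0.4]
finger_gap: 1.002
grasp_force: 0.0
```

>>> {"fn": "drive_tool", "kwargs": {"linear": [[0,0,0],[0,0,0],[0,0,0],[0,0,0],[0,0,0],[0,0,0],[0,0,0],[0,0,0],[0,0,0],[0,0,0]], "angular": [[0,0,0],[0,0,0],[0,0,0],[0,0,0],[0,0,0],[0,0,0],[0,0,0],[0,0,0],[0,0,0],[0,0,0]], "hand": [0.3,-0.3,-0.6,-0.8,-1,-1,-1,-1,-1,-1]}}

```text
time_s: 21.15
ee_pos: [0.4196, 0.1328, 0.1126]
tool_rot: [0.707, 0.707, 0.0, 0.0]
contact_force: [-2.1, -0.6, 6.2]
finger_gap: 0.273
grasp_force: 34.1
```

>>> {"fn": "drive_tool", "kwargs": {"linear": [[0,0,-15],[0,0,-20],[0,5,-10],[0,15,0],[0,22,0],[0,22,0],[-5,15,0],[-12,9,0],[-20,0,0],[-25,0,0]], "angular": [[0,0,0],[0,0,0],[0,0,0],[0,0,0],[0,0,0],[0,0,0],[0,0,0],[0,0,0],[0,0,0],[0,0,0]], "hand": [-1,-1,-1,-1,-1,-1,-1,-1,-1,-1]}}

```text
time_s: 21.98
ee_pos: [0.5074, 0.0715, 0.1566]
tool_rot: [0.706, 0.708, 0.0, -0.001]
contact_force: [0.6, -0.5, -2.7]
finger_gap: 0.276
grasp_force: 35.0
```

>>> {"fn": "drive_tool", "kwargs": {"linear": [[-27,0,0],[-27,0,0],[-27,0,0],[-27,0,0],[-27,0,0],[-25,0,0],[-18,0,0],[-12,0,0],[-6,0,0],[0,0,0]], "angular": [[0,0,0],[0,0,0],[0,0,0],[0,0,0],[0,0,0],[0,0,0],[0,0,0],[0,0,0],[0,0,0],[0,0,0]], "hand": [-1,-1,-1,-1,-1,-1,-1,-1,-1,-1]}}

```text
time_s: 22.82
ee_pos: [0.5072, -0.1262, 0.1568]
tool_rot: [0.708, 0.707, -0.0, -0.0]
contact_force: [-0.4, 0.2, -2.0]
finger_gap: 0.278
grasp_force: 35.0
```

>>> {"fn": "drive_tool", "kwargs": {"linear": [[-1,5,0],[-1,12,0],[0,20,0],[0,20,0],[0,17,0],[0,10,0],[0,6,0],[0,0,0],[0,0,0]], "angular": [[0,0,0],[0,0,0],[0,0,0],[0,0,0],[0,0,0],[0,0,0],[0,0,0],[0,0,0],[0,0,0]], "hand": [-1,-1,-1,-1,-1,-1,-1,-1,-1]}}

```text
time_s: 23.57
ee_pos: [0.5969, -0.1264, 0.1569]
tool_rot: [0.707, 0.708, -0.0, -0.001]
contact_force: [-0.2, -0.1, -2.5]
finger_gap: 0.278
grasp_force: 35.0
```

>>> {"fn": "drive_tool", "kwargs": {"linear": [[0,0,5],[0,0,10],[0,0,7],[0,0,3],[0,0,2],[0,0,1],[0,0,0],[0,0,0]], "angular": [[0,0,0],[0,0,0],[0,0,0],[0,0,0],[0,0,0],[0,0,0],[0,0,0],[0,0,0]], "hand": [-1,-1,-1,-1,-1,-1,-1,-1]}}

```text
time_s: 24.23
ee_pos: [0.5977, -0.1272, 0.1294]
tool_rot: [0.707, 0.707, 0.0, 0.0]
contact_force: [0.0, 0.1, -2.4]
finger_gap: 0.275
grasp_force: 35.0
```

>>> {"fn": "drive_tool", "kwargs": {"linear": [[-0.5,0,1],[0,0,1],[0,0,0],[0,0,0]], "angular": [[0,0,0],[0,0,0],[0,0,0],[0,0,0]], "hand": [-1,-1,-1,-1]}}

```text
time_s: 24.57
ee_pos: [0.5978, -0.1279, 0.1277]
tool_rot: [0.707, 0.707, 0.0, 0.0]
contact_force: [0.3, -0.5, 0.6]
finger_gap: 0.278
grasp_force: 35.2
```

Contact made. Releasing, rising and backing off.

>>> {"fn": "drive_tool", "kwargs": {"linear": [[0,0,0.5],[0,0,0],[0,0,0],[0,0,0],[0,0,-15],[0,0,-30],[0,0,-35],[0,0,-35],[0,-15,-15],[0,-30,0]], "angular": [[0,0,0],[0,0,0],[0,0,0],[0,0,0],[0,0,0],[0,0,0],[0,0,0],[0,0,0],[0,0,0],[0,0,0]], "hand": [-0.1,0.2,0.2,0.2,0.2,0.2,0.2,0.2,0.2,0.2]}}

```text
time_s: 25.4
ee_pos: [0.5567, -0.1272, 0.2612]
tool_rot: [0.707, 0.708, 0.003, 0.004]
contact_force: [-0.2, -0.7, 0.1]
finger_gap: 0.603
grasp_force: 0.0
```

>>> {"fn": "drive_tool", "kwargs": {"linear": [[0,-35,0],[0,-35,0],[0,-35,0],[0,-25,0],[0,-10,0],[0,0,0],[0,0,0]], "angular": [[0,0,0],[0,0,0],[0,0,0],[0,0,0],[0,0,0],[0,0,0],[0,0,0]], "hand": [0.2,0.2,0.2,0.2,0.2,0.2,0.2]}}

```text
time_s: 25.98
ee_pos: [0.4136, -0.1281, 0.2574]
tool_rot: [0.707, 0.707, 0.0, 0.001]
contact_force: [0.5, 0.7, 0.7]
finger_gap: 0.603
grasp_force: 0.0
```

Run:
```python
from h import *
print(bot.state()["time_s"])
P=[(.5988,-.0379,.19,.0165,.031),(.5978,-.1281,.156,.012,.023),(.5968,-.2186,.102,.012,.02),(.5957,-.3094,.076,.021,.0215)]
W=np.zeros((600,800,3),np.uint8)
for n,(a,b,c,d),o in(("top",(150,260,230,530),(0,0)),("side",(130,400,220,420),(0,0))):
    im=bot.snapshot(n)[:,:,::-1][a:b,c:d];sc=2.6 if n=="top" else 2.2
    im=cv2.resize(im,None,fx=sc,fy=sc,interpolation=2)
    for x,y,h,r,rb in P:
        ring(im,cam(n),x,y,.015+h,r,sc,(c,a));ring(im,cam(n),x,y,.015,rb,sc,(c,a))
    cv2.imwrite(f"pics/end_{n}.png",im)
```

```text
25.9833
```

View pics/end_top.png

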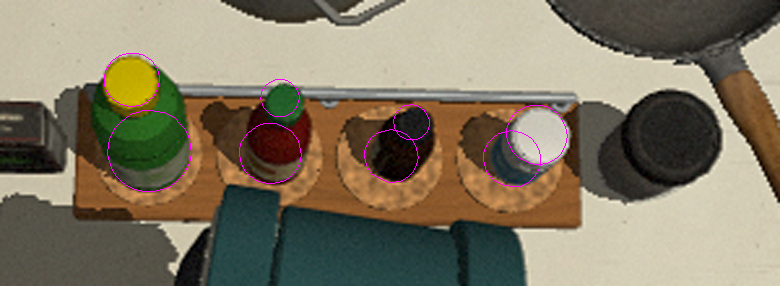

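View pics/end_side.png

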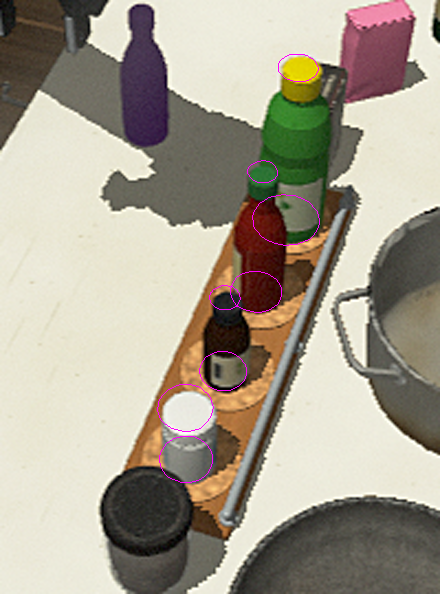

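The final pictures show all four upright on their pads in order, each within about 4 mm of its pad centre. The carton and jar are undisturbed and the gripper is clear.

```bash
python3 -c "
from cell import bot
print(bot.finish_job())"
```

```text
the job is handed in; nothing more can be done
None
```

The job is handed in: dressing, chili, vanilla and the tablet jar stand upright on pads 1 to 4 from the tea carton to the black-lidded jar, each within about 4 mm of its pad centre, with the gripper clear after about 26 s of robot time.

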